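# Put the honed iron back in the block plane

### The arm

A 7-joint arm with a two-finger parallel gripper is mounted at the origin on the work surface. World frame = base frame: x ahead of the robot, y to its left, z up, the work surface at z = 0. Lengths are in m, angles in rad, forces in N, time in s.
With the tool pointing down it reaches from about 0.425 to 1.025 m from the base axis. Payload 3.6 kg.
Tool frame: the origin (TCP) lies between the finger pads; the fingertips stand 11 mm ahead of it and the grasp point (between the pads) lies 8 mm behind it; y points along the fingers, x is the direction in which the jaws open and shut, and the axes are right-handed (so a half turn about y gives the same grasp; the last joint's range is limited). The gripper opens to 85 mm and grips with 20 to 120 N. Pads are 22 mm wide; open, the fingers measure 114 mm over their backs; the gripper's body (76 mm by 85 mm) begins 54 mm behind the grasp point. The pads swing forward as they close: fully open they stand 13 mm farther back than shut.
Start: joints at [1.105, 0.591, 0.048, 1.609, -0.033, 0.943, -0.034], TCP at [0.263, -0.675, 0.242] pointing down, gripper open.
Joint ranges: [-2.69, 2.69], [-0.47, 2.24], [-1.27, 1.36], [0.19, 2.51], [-1.53, 4.68], [0.08, 2.07], [-3.09, 3.09]. Speed limits (rad/s): [2.57, 2.57, 3.14, 3.14, 3.14, 3.14, 3.14].

### API

Orientations are given as a rotation vector (axis times angle).
In Python, from bench import robot gives the robot as it stands. The module is installed in compiled form; this text tells all that it offers.
- The arm moves only by the shell command python3 -m jog 'ROWS' [FORCE]. ROWS is JSON, a list of rows, each a list of 7 numbers: the finger opening in mm, from 0 to 85.4, then the shift along the tool's x, y, z in units of 40 mm (1.0 is 40 mm), then the turn, a rotation vector about the tool's x, y, z in units of 5 degrees (1.0 is 5 degrees). In form: [[claw, x, y, z, rx, ry, rz], ...]. A call has 1 to 8 rows; each row is the pose to reach, as a shift and turn from the pose measured when the call began, along the tool's axes at that moment; what a row does not reach only later rows make up. A row lasts 1/12 s, in which the tool goes at most 41.7 mm and 7.16 degrees, less where a joint would pass 70% of its speed; a pose out of reach is approached as far as the arm can. A call with a gripper value outside its range is refused whole. The fingers move at their own pace and stop on an object; FORCE is the grip in N (left out, the last holds). Time passes only in rows, so rows that repeat a pose let the fingers close. It gives the time, the measured TCP pose, the force and the opening at its end, in the units of the state.
- robot.get_obs(): the state, without advancing time (a new reading comes with each control period).
- robot.camera(name): name is "side" or "top"; returns a dict with "frame" (400x640x3 uint8, red, green, blue), "z_map" (400x640 float32, m along the optical axis (not along the pixel's ray), 0 where there is no reading), "fx", "fy", "cx", "cy" (pixels), "T" (4x4, takes a point from camera to world coordinates). Camera axes: x right, y down, z forward; pixel columns grow to the right and rows downward; lengths in m; the calibration is good to about 2 mm. A picture is of the moment at which its call begins.
- robot.hand_in(): hands the job in, once; it reports no verdict.
Trained networks look in a picture, given as the dict that the camera call returned (one of the last four; its "shot" number tells which), for a name from the list of things; names that differ only in an ending like _2 or _b are one class to them, and where a whole thing is asked for, a point or a joint stands for the part that bears it (a point fixed in the world has none). Each returns a list of dicts, best first, with "confidence" (0 to 1); they miss things now and then, are a little off and sometimes report something else, mostly with a low value. They report only what shows in the picture. A call takes as long as a camera call. They do not tell look-alikes from the thing itself.
- robot.recognise(picture, query): "xyz" ([x, y, z] in m, in world coordinates, good to about 4 mm: the middle of the surface that is visible of it).
- robot.outline_of(picture, query): "pixels" (400x640 bool, what is visible of it).
- robot.place_of(picture, query): "xyz" ([x, y, z] in m, in world coordinates, good to about 4 mm: a listed point, or the origin of a listed thing).
The state is a dict: "time": time; "joint_positions": joint angles; "dq": joint speeds; "effort": joint torques, N m; "ee_pos": TCP position; "ee_rot": TCP orientation; "force": force on the tool from outside, world axes, zero at the start; "moment": the same for the moment, N m; "width": finger opening in m.
Only numpy, scipy, OpenCV 4.12 (cv2) and the standard library are available. Lean on these libraries where they do the work, as an engineer would, in place of code of your own. Each camera call takes 0.05 s, during which the arm holds its last target. There are 200 camera calls.

### The job

The plane iron has just been honed and lies across the honing plate: put it back in the low-angle block plane that stands in its tray, bevel up, cutting edge first under the cross rod, with its notch over the adjuster's pin so that it lies flat on the bed, ready for the lever cap. How far the pin is wound in or out is not known, so feel for it and never force the iron against the plane; leave the other things on the bench where they are.

Things in the scene. Friction and masses are not known exactly. Their poses are not given: they have to be found in the camera images.
- iron_center (a point): Centre of the plane iron: a plain steel blade 150 x 41 x 5 mm, 220 g, bevel up, lying level across the honing plate. x runs along it to the blunt tail end (+75 mm), y across, z up out of the bevelled face. The edge is at x = -75 mm; the last 11 mm thin to 1.6 mm, bevel on top. The tail sticks out 28 mm or more past the plate's base and can be pinched there across its width.
- iron_notch (a point): Centre of the iron's notch, its only opening: right through the blade, 8 mm long (along x) by 8.4 mm wide, on the midline 30 mm from the iron's centre towards the tail; half-way through the thickness. Axes as the iron's.
- bed: Bed of the plane: ramp 40 mm wide rising 12 degrees from the mouth to the heel (the heel is away from the robot). Origin on its surface, midline, at the mouth, 18 mm above the bench. x up the slope (surface from 2 to 130 mm; the iron's tail overhangs), y across, z square out of the bed. In place the iron's axes are parallel to these, its centre 75 to 90 mm up x. Mouth's front wall: x -8 mm.
- rod (a point): Middle of the cross rod that spans the plane between its cheeks: 7 mm thick, axis 40 mm up the bed and 16.5 mm above its surface, so 13 mm are free below it. The cheeks are 45 mm apart, stand beside the bed from the toe to 57 mm up it, and reach about 11 mm above the rod's axis. Beyond 57 mm nothing rises beside the bed, so the iron's tail can be held there from the sides. Axes as the bed's.
- pin_track (a point): Middle of the dark slot where the adjuster's pin stands, 112.5 mm up the bed on its surface. The pin is 6 mm thick, 7 mm high with its top rim bevelled, on the midline, and was left anywhere within 7.5 mm up or down the slope from here; it does not give way. With the pin under solid steel the iron's tail stays up by about 3 degrees; it drops flat when the notch meets the pin. Axes as the bed's.
- plane: The whole block plane in its plywood tray, fixed to the bench. Origin under the tray's middle at bench height; x to the heel, z up. Tray 205 x 86 mm, 14 mm thick, with low cleats up to 21 mm above the bench. The plane is 165 x 52 mm; its highest part (cheeks) is about 53 mm above the bench.
- honing_plate: Grey honing plate (63 x 152 mm) on a dark wooden base 76 x 172 mm, fixed to the bench, top 26 mm above the bench. Origin under its middle at bench height; x across its short side, y along its length.
- lever_cap: Lever cap of the plane, a dark steel cap with brass screw, 79 x 38 mm, 20 mm high, loose on the bench; leave it. Origin at its underside.
- glue_jar: Glue jar with white lid, 64 mm across, 75 mm high, standing loose; leave it. Origin at the middle of its underside.
- book_pair: Two small books lying on one another, 110 x 170 mm, 44 mm high, loose; leave them. Origin at the middle of the underside.
- plane_hammer: Small hammer, about 200 mm long, lying on the bench; leave it. Origin under its middle.
There are look-alikes about, which are no part of the job. There is more than one size of the part that bears iron_center; the job needs the largest.

How it is judged:
At the end, for the whole second after the job is handed in: The iron rests bevel up on the plane's bed, edge at the mouth: flat within 1.6 degrees, centre 0.5 to 4.5 mm above the bed (so the pin is in the notch), in line within 5 degrees, centre 72 to 93 mm up the bed and within 4 mm of its midline, at rest, released; nothing else moved over 25 mm (angle between the z axis of iron_center and the z axis of bed, either way round below 0.028 rad and angle between the x axis of iron_center and the x axis of bed, either way round below 0.09 rad and angle between iron_center's own z axis and vertical below 0.5 rad and z of iron_center in the frame of bed between 0.0005 and 0.0045 m and x of iron_center in the frame of bed between 0.072 and 0.093 m and y of iron_center in the frame of bed between -0.004 and 0.004 m and linear speed of iron below 0.01 m/s); the robot touches nothing.
It fails at once if the iron is forced against the plane with more than 80 N (contact force between iron and plane above 80 N).
It fails at once if the lever cap is moved by more than 25 mm (distance of lever_cap from where it was at the start of the episode above 0.025 m).
It fails at once if the glue jar is moved by more than 25 mm (distance of glue_jar from where it was at the start of the episode above 0.025 m).
It fails at once if the books are moved by more than 25 mm (distance of book_pair from where it was at the start of the episode above 0.025 m).
It fails at once if the hammer is moved by more than 25 mm (distance of plane_hammer from where it was at the start of the episode above 0.025 m).
It also fails if it takes over 51 s, if anything falls off the work surface, if the arm or the gripper's body presses on something with over 40 N, if the wrist force passes 120 N, or if a joint passes its speed limit or range.

## Working session

There is one attempt and no reset: what is moved stays moved. The work goes in short steps, Python scripts to look and compute and a shell command to move; the robot and the scene stay as the last step left them, time stands still between calls to the robot, and variables do not carry over. Pictures are saved under pics/ and viewed, about 8 in all and at most 12, crops included, and the job is handed in when it is done.

```bash
mkdir -p pics; ls; python3 - <<'E'
from bench import robot
import cv2,numpy as np
o=robot.get_obs();print({k:np.round(v,3) for k,v in o.items()})
for n in ["top","side"]:
    p=robot.camera(n);cv2.imwrite(f"pics/{n}0.png",p["frame"][:,:,::-1])
    print(n,p["fx"],p["cx"],p["cy"],np.round(p["T"],3).tolist())
    for q in ["iron_center","iron_notch","bed","rod","pin_track","plane","honing_plate","lever_cap","glue_jar","book_pair","plane_hammer"]:
        print(q,[(np.round(d["xyz"],3).tolist(),round(d["confidence"],2)) for d in robot.place_of(p,q)][:4])
E
```

```text
pics
{'time': np.float64(0.0), 'joint_positions': array([ 1.105,  0.592,  0.048,  1.61 , -0.033,  0.943, -0.034]), 'dq': array([-0.   , -0.   ,  0.002, -0.   ,  0.   , -0.   , -0.001]), 'effort': array([ 0.0000e+00, -5.4869e+01,  1.5470e+00, -1.9813e+01,  9.0000e-03,
        9.0000e-03,  0.0000e+00]), 'ee_pos': array([ 0.263, -0.675,  0.241]), 'ee_rot': array([-1.361,  0.932, -0.929]), 'force': array([ 0.01 ,  0.346, -0.505]), 'moment': array([ 0.022,  0.008, -0.017]), 'width': np.float64(0.085)}
top 424.0307480859271 324.01645599196104 199.90605370433659 [[0.014, -0.988, 0.154, 0.314], [-1.0, -0.016, -0.012, 0.002], [0.015, -0.154, -0.988, 1.144], [0.0, 0.0, 0.0, 1.0]]
iron_center [([0.648, -0.082, 0.001], 0.86), ([0.338, -0.117, 0.004], 0.58)]
iron_notch [([0.668, -0.091, 0.0], 0.9), ([0.31, -0.112, 0.002], 0.84), ([0.522, -0.155, 0.032], 0.61), ([0.552, 0.138, 0.038], 0.43)]
bed [([0.452, 0.106, 0.016], 0.78), ([0.493, 0.117, 0.002], 0.25)]
rod [([0.483, 0.118, 0.046], 0.96)]
pin_track [([0.555, 0.139, 0.04], 0.64)]
plane [([0.492, 0.121, -0.001], 0.89)]
honing_plate [([0.489, -0.
[... 287 characters left out ...]
0.683, 0.51, -0.523, 0.582], [0.018, -0.704, -0.71, 0.821], [0.0, 0.0, 0.0, 1.0]]
iron_center [([0.493, -0.169, 0.028], 0.77), ([0.648, -0.083, -0.001], 0.52)]
iron_notch [([0.667, -0.102, -0.0], 0.72), ([0.525, -0.152, 0.029], 0.67), ([0.313, -0.111, 0.002], 0.66)]
bed [([0.448, 0.105, 0.019], 0.79), ([0.361, 0.01, -0.003], 0.71), ([0.407, 0.371, -0.001], 0.39)]
rod [([0.481, 0.118, 0.044], 0.8)]
pin_track [([0.553, 0.141, 0.043], 0.88)]
plane [([0.485, 0.115, -0.001], 0.57)]
honing_plate [([0.486, -0.153, -0.004], 0.77)]
lever_cap [([0.362, 0.008, -0.006], 0.69)]
glue_jar [([0.58, 0.377, 0.002], 0.81)]
book_pair [([0.409, 0.369, -0.002], 0.9)]
plane_hammer [([0.493, -0.366, -0.002], 0.78)]
```

View pics/top0.png

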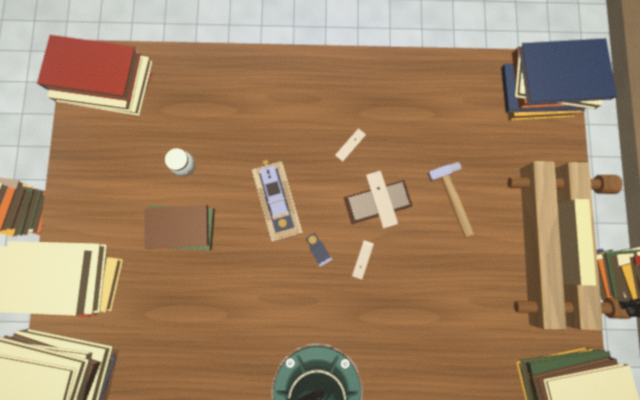

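View pics/side0.png

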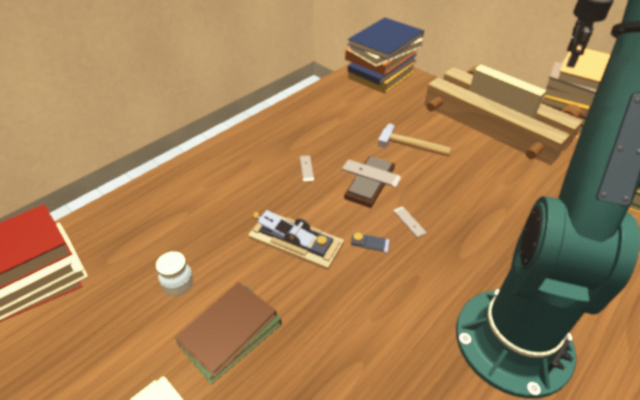

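```bash
cat > h.py <<'E'
from bench import robot
import cv2,numpy as np
from scipy.spatial.transform import Rotation as R
def cloud(p):
    z=p["z_map"];v,u=np.mgrid[:400,:640]
    P=np.stack([(u-p["cx"])/p["fx"]*z,(v-p["cy"])/p["fy"]*z,z],-1)
    W=P@p["T"][:3,:3].T+p["T"][:3,3]; W[z==0]=np.nan
    return W
def proj(p,X):
    c=(np.asarray(X)-p["T"][:3,3])@p["T"][:3,:3]
    return c[...,0]/c[...,2]*p["fx"]+p["cx"],c[...,1]/c[...,2]*p["fy"]+p["cy"]
E
python3 - <<'E'
from h import *
o=robot.get_obs();print(np.round(R.from_rotvec(o["ee_rot"]).as_matrix(),3))
for n in ["top","side"]:
    p=robot.camera(n);W=cloud(p)
    for d in robot.outline_of(p,"iron_center"):
        m=d["pixels"]; X=W[m];X=X[~np.isnan(X[:,0])]
        v,u=np.nonzero(m)
        rr=cv2.minAreaRect((X[:,:2]*1000).astype(np.float32))
        print(n,d["confidence"],m.sum(),(u.mean(),v.mean()),"med",np.round(np.median(X,0),3),"rect",np.round(rr[0],1),np.round(rr[1],1),round(rr[2],1))
    for q in ["plane","honing_plate"]:
      d=robot.outline_of(p,q)[0];X=W[d["pixels"]];X=X[~np.isnan(X[:,0])]
      if q=="plane": X=X[X[:,2]>0.010]
      else: X=X[X[:,2]>0.02]
      rr=cv2.minAreaRect((X[:,:2]*1000).astype(np.float32));print(q,np.round(rr[0],1),np.round(rr[1],1),rr[2],np.percentile(X[:,2],[5,50,95]))
E
```

```text
[[ 0.363  0.     0.932]
 [-0.932 -0.     0.363]
 [ 0.    -1.     0.   ]]
top 0.84 312 (np.float64(351.1121794871795), np.float64(143.43910256410257)) med [ 0.653 -0.085  0.003] rect [653.2 -85.9] [ 27.4 100. ] 45.9
top 0.8 377 (np.float64(362.631299734748), np.float64(259.14588859416443)) med [ 0.334 -0.118  0.003] rect [ 335.3 -118.5] [ 28.  100.5] 71.3
top 0.79 835 (np.float64(382.00359281437125), np.float64(198.85508982035927)) med [ 0.493 -0.166  0.03 ] rect [ 494.8 -166. ] [149.3  41.3] 18.1
top 0.69 719 (np.float64(273.0417246175243), np.float64(187.8066759388039)) med [0.52  0.124 0.033] rect [522.5 125.8] [147.7  40.8] 16.9
plane [489.5 115.5] [206.9  85.6] 17.14792251586914 [0.01200229 0.02209474 0.043919  ]
honing_plate [ 489.7 -157.1] [ 74.1 168.3] 17.650972366333008 [0.0213115  0.02569812 0.02939717]
side 0.94 721 (np.float64(371.4105409153953), np.float64(172.87101248266296)) med [ 0.488 -0.163  0.03 ] rect [ 503.3 -178.4] [166.9  83.8] 18.1
side 0.81 327 (np.float64(410.0336391437309), np.float64(222.39755351681958)) med [ 0.324 -0.113  0.002] rect [ 329.6 -113.8] [ 27.9 100. ] 71.9
side 0.77 253 (np.float64(306.69169960474306), np.float64(168.4822134387352)) med [ 0.643 -0.079  0.002] rect [646.9 -81.9] [ 27.3 106.5] 50.3
side 0.55 2959 (np.float64(296.1331530922609), np.float64(238.80196012166272)) med [0.473 0.13  0.022] rect [493.9 108.7] [220.1 113.7] 17.0
side 0.45 491 (np.float64(369.4134419551935), np.float64(241.89205702647658)) med [0.356 0.008 0.008] rect [357.7   2.9] [86.7 48. ] 27.8
plane [486. 120.] [211.5  87.1] 16.89450454711914 [0.01190486 0.02269465 0.04355791]
honing_plate [ 482.1 -153.1] [ 68.  159.4] 17.72179412841797 [0.02180966 0.02478963 0.02754916]
```

```bash
python3 - <<'E'
from h import *
p=robot.camera("top");
c=cv2.resize(p["frame"][135:275,245:420],None,fx=4.5,fy=4.5,interpolation=cv2.INTER_CUBIC)
cv2.imwrite("pics/crop1.png",c[:,:,::-1])
# iron yaw, tray yaw by fits on the depth
W=cloud(p)
for q in ["bed","rod","pin_track","plane","iron_notch"]:
  for n in range(1):
    print(q,[np.round(proj(p,d["xyz"]),1) for d in robot.place_of(p,q)][:4])
E
```

```text
bed [array([281.2, 214.5])]
rod [array([274.4, 200.1])]
pin_track [array([267.7, 172.7])]
plane [array([276.4, 198.7]), array([268.7, 174.3]), array([180.2, 229.5])]
iron_notch [array([354.5, 139.8]), array([377.1, 187.5]), array([359.9, 266.3])]
```

View pics/crop1.png

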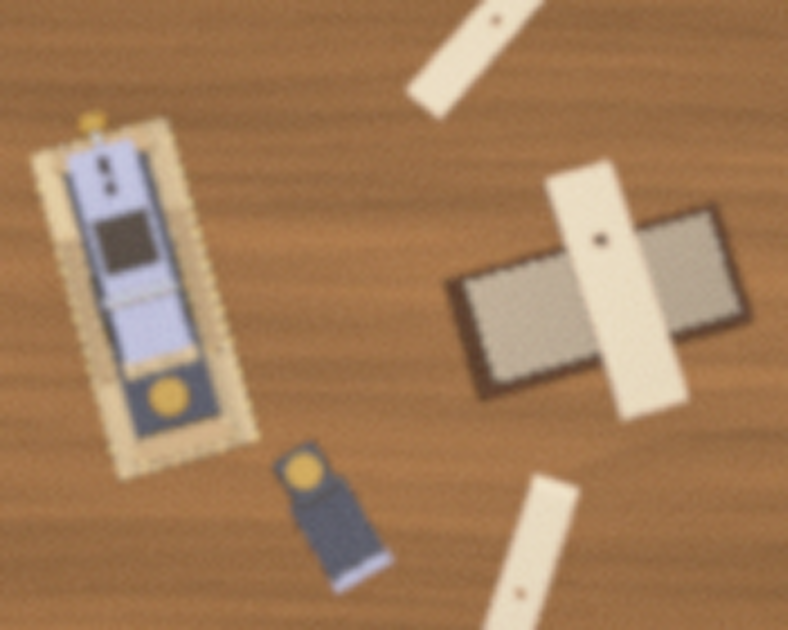

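The crop shows three irons: (351,143) and (363,259) are the small look-alikes, about 28 x 100 mm. The one at (381,199) lies across the plate and measures 41 x 149 mm, so it is the one meant. Its notch, at crop (600,240), is towards the far end, so the tail points away from the robot. The plane's slot is at crop (105–111, 152–195), with the pin near its middle.

```bash
cat >> h.py <<'E'
def tool(yaw,pitch=0):
    "tool axes: z along the iron (yaw, rising by pitch), y down, degrees"
    a,b=np.radians([yaw,pitch]);z=np.array([np.cos(a)*np.cos(b),np.sin(a)*np.cos(b),np.sin(b)])
    x=np.array([np.sin(a),-np.cos(a),0]);return np.stack([x,np.cross(z,x),z],1)
def go(pos,M):
    o=robot.get_obs();R0=R.from_rotvec(o["ee_rot"]).as_matrix()
    s=R0.T@(np.asarray(pos)-o["ee_pos"])/0.04;r=R.from_matrix(R0.T@M).as_rotvec(True)/5
    print("t",round(float(o["time"]),2),"pos",np.round(o["ee_pos"],4),"F",np.round(o["force"],1),"M",np.round(o["moment"],2),"w",round(float(o["width"])*1e3,1))
    print("shift",np.round(s,3),"turn",np.round(r,3))
E
python3 -c "
from h import *
print(np.round(tool(21.3),2).tolist())
go([0.5495,-0.148,0.12],tool(17.8))"
```

```text
[[0.36, 0.0, 0.93], [-0.93, 0.0, 0.36], [0.0, -1.0, 0.0]]
t 1.9 pos [ 0.2634 -0.6755  0.2423] F [-0.3  0.3  0.3] M [ 0.03  0.01 -0.03] w 85.1
shift [-9.687  3.057 11.456] turn [ 0.001  0.701 -0.   ]
```

```bash
python3 -m jog '[[85,-9.687,2.5,11.456,0,0.7,0],[85,-9.687,2.5,11.456,0,0.7,0],[85,-9.687,2.5,11.456,0,0.7,0],[85,-9.687,2.5,11.456,0,0.7,0],[85,-9.687,2.5,11.456,0,0.7,0],[85,-9.687,2.5,11.456,0,0.7,0],[85,-9.687,2.5,11.456,0,0.7,0],[85,-9.687,2.5,11.456,0,0.7,0]]'; python3 -c "
from h import *
go([0.5495,-0.148,0.1],tool(17.8))"
```

```text
time: 2.57
ee_pos: [0.421, -0.3849, 0.1876]
ee_rot: [-1.34, 0.977, -0.978]
force: [1.0, -0.4, 0.5]
width: 0.0853
t 2.57 pos [ 0.421  -0.3849  0.1876] F [ 1.  -0.4  0.5] M [-0.04 -0.06  0.02] w 85.3
shift [-4.659  2.189  4.867] turn [-0.006 -0.003  0.008]
```

```bash
python3 -m jog '[[85,-4.659,1.2,4.867,0,0,0],[85,-4.659,1.2,4.867,0,0,0],[85,-4.659,1.8,4.867,0,0,0],[85,-4.659,2.189,4.867,0,0,0],[85,-4.659,2.189,4.867,0,0,0],[85,-4.659,2.189,4.867,0,0,0],[85,-4.659,2.189,4.867,0,0,0],[85,-4.659,2.189,4.867,0,0,0]]'; python3 - <<'E'
from h import *
go([0.5495,-0.148,0.0205],tool(17.8))
for n in ["top","side"]:
    p=robot.camera(n);W=cloud(p)
    for d in robot.outline_of(p,"iron_center"):
        X=W[d["pixels"]];X=X[~np.isnan(X[:,0])]
        if abs(X[:,0].mean()-.49)<.03 and X[:,1].mean()<-.1:
            # centreline across robot-frame lateral
            a=np.radians(17.8);l=X[:,:2]@[-np.sin(a),np.cos(a)];s=X[:,:2]@[np.cos(a),np.sin(a)]
            k=X[:,2]>.0; print(n,d["confidence"],len(X),"lat",np.percentile(l[k],[2,50,98]).round(4),"lon",np.percentile(s[k],[1,99]).round(4),"z",np.percentile(X[:,2],[5,50,95]).round(4))
    print([(np.round(d["xyz"],3).tolist(),round(d["confidence"],2)) for q in("iron_notch","iron_center") for d in robot.place_of(p,q)])
a=np.radians(17.8);o=robot.get_obs()["ee_pos"];print("tcp lat",o[:2]@[-np.sin(a),np.cos(a)],"lon",o[:2]@[np.cos(a),np.sin(a)])
p=robot.camera("side");u,v=map(int,proj(p,[.51,-.16,.05]))
cv2.imwrite("pics/c2.png",cv2.resize(p["frame"][v-70:v+70,u-80:u+80],None,fx=4,fy=4,interpolation=cv2.INTER_CUBIC)[:,:,::-1])
E
```

```text
time: 3.23
ee_pos: [0.5531, -0.1381, 0.0978]
ee_rot: [-1.34, 0.969, -0.965]
force: [-0.1, 0.6, 0.6]
width: 0.0849
t 3.23 pos [ 0.5531 -0.1381  0.0978] F [-0.1  0.6  0.6] M [ 0.02 -0.07 -0.01] w 84.9
shift [ 0.215  1.931 -0.169] turn [-0.031  0.144 -0.054]
[([0.666, -0.096, -0.0], 0.81), ([0.648, -0.081, 0.003], 0.58), ([0.553, 0.142, 0.041], 0.28), ([0.448, 0.104, 0.016], 0.19)]
side 0.61 680 lat [-0.3275 -0.3031 -0.2834] lon [0.3441 0.4886] z [0.0257 0.0295 0.0323]
[([0.522, -0.157, 0.029], 0.81), ([0.667, -0.098, -0.0], 0.6), ([0.314, -0.113, 0.002], 0.6), ([0.362, 0.01, -0.005], 0.19), ([0.333, -0.116, 0.0], 0.65), ([0.494, -0.162, 0.028], 0.6), ([0.65, -0.083, -0.002], 0.5)]
tcp lat -0.31055278098769346 lon 0.4770038961745158
```

```bash
python3 -m jog '[[85,0.215,0.5,-0.169,0,0.13,0],[85,0.215,1.0,-0.169,0,0.13,0],[85,0.215,1.5,-0.169,0,0.13,0],[85,0.215,1.93,-0.169,0,0.13,0],[85,0.215,1.93,-0.169,0,0.13,0],[60,0.215,1.93,-0.169,0,0.13,0]]' 50; python3 - <<'E'
from h import *
go([0.5495,-0.148,0.0205],tool(17.8))
E
```

```text
time: 4.18
ee_pos: [0.5447, -0.1605, 0.023]
ee_rot: [-1.336, 0.989, -0.989]
force: [0.3, -0.5, 0.1]
width: 0.075
t 4.18 pos [ 0.5447 -0.1605  0.023 ] F [ 0.3 -0.5  0.1] M [-0.01  0.03  0.02] w 75.0
shift [-0.263  0.062  0.206] turn [ 0.006 -0.175  0.01 ]
```

```bash
python3 -m jog '[[35,0,0,0,0,0,0],[35,0,0,0,0,0,0],[35,0,0,0,0,0,0],[35,0,0,0,0,0,0],[35,0,0,0,0,0,0],[35,0,0,0,0,0,0]]' 60; python3 - <<'E'
from h import *
go([0.5495,-0.148,0.1],tool(17.8))
p=robot.camera("side");u,v=map(int,proj(p,[.51,-.16,.05]))
cv2.imwrite("pics/c3.png",cv2.resize(p["frame"][v-70:v+70,u-80:u+80],None,fx=4,fy=4,interpolation=cv2.INTER_CUBIC)[:,:,::-1])
E
```

```text
time: 4.68
ee_pos: [0.5455, -0.1605, 0.0241]
ee_rot: [-1.335, 0.987, -0.991]
force: [-0.3, 0.8, 5.9]
width: 0.0406
t 4.68 pos [ 0.5455 -0.1605  0.0241] F [-0.3  0.8  5.9] M [ 0.21  0.18 -0.01] w 40.6
shift [-0.267 -1.897  0.188] turn [-0.014 -0.173  0.021]
```

View pics/c3.png

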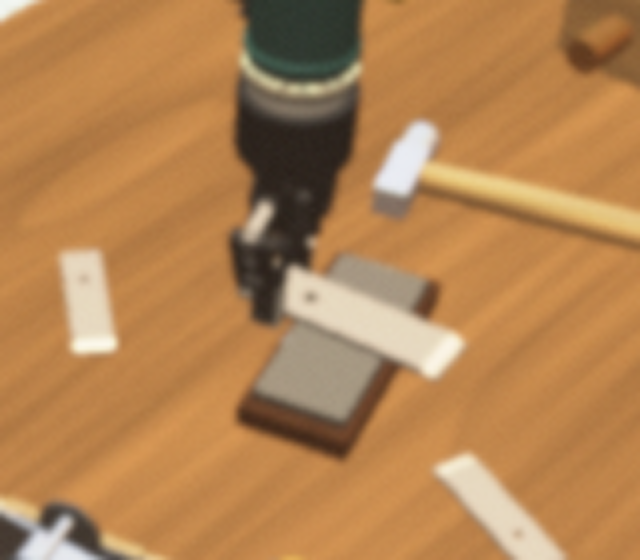

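Gripped at 40.6 mm, with the iron square in the jaws at its tail and the notch clear. Next I lift it.

```bash
python3 -m jog '[[35,0,-0.4,0,0,0,0],[35,0,-0.9,0,0,0,0],[35,0,-1.6,0,0,0,0],[35,0,-2.4,0,0,0,0],[35,0,-2.6,0,0,0,0],[35,0,-2.6,0,0,0,0],[35,0,-2.6,0,0,0,0]]' 70; python3 - <<'E'
from h import *
import itertools
p=robot.camera("side");W=cloud(p)
go([0.5495,-0.148,0.1],tool(17))
o=robot.get_obs();M=R.from_rotvec(o["ee_rot"]).as_matrix()
# iron surface in tool axes
for n in ["side","top"]:
  if n=="top":p=robot.camera("top");W=cloud(p)
  for d in robot.outline_of(p,"iron_center"):
    X=W[d["pixels"]];X=X[~np.isnan(X[:,0])]
    if np.median(X[:,2])>.06:
        T=(X-o["ee_pos"])@M
        k=(abs(T[:,0])<.03)&(abs(T[:,1]+.0)<.05)&(T[:,2]<-.012);T=T[k]
        c=np.polyfit(T[:,2],T[:,1],1)
        print(n,len(T),"x",np.percentile(T[:,0],[2,50,98]).round(4),"z",np.percentile(T[:,2],[0,2,98]).round(4),"slope deg",np.degrees(c[0]),"y at z=0",c[1])
  print([(np.round((np.array(d["xyz"])-o["ee_pos"])@M,3).tolist(),round(d["confidence"],2)) for q in("iron_notch","iron_center") for d in robot.place_of(p,q) if d["xyz"][2]>.06])
E
```

```text
time: 5.32
ee_pos: [0.5451, -0.1603, 0.1281]
ee_rot: [-1.335, 0.987, -0.991]
force: [-0.4, 0.4, -2.9]
width: 0.0401
t 5.37 pos [ 0.5444 -0.1601  0.1272] F [-0.4  0.1 -2.3] M [ 0.02 -0.05 -0.03] w 39.9
shift [-0.253  0.68   0.211] turn [ 0.004 -0.012  0.01 ]
side 478 x [-0.0292 -0.0118  0.0122] z [-0.131  -0.1269 -0.0147] slope deg -3.874669394918598 y at z=0 -0.005851383652135301
[([-0.002, -0.003, -0.021], 0.85), ([-0.005, -0.003, -0.052], 0.88)]
[([-0.005, -0.004, -0.019], 0.39), ([-0.008, -0.0, -0.057], 0.45)]
```

```bash
cat >> h.py <<'E'
def iron(p,zmax=-.016,yb=.035):
    "fit of the held iron in tool axes from one picture's depth"
    o=robot.get_obs();M=R.from_rotvec(o["ee_rot"]).as_matrix()
    T=((cloud(p)-o["ee_pos"])@M).reshape(-1,3);f=p["frame"].reshape(-1,3).astype(int)
    k=(abs(T[:,0])<.05)&(abs(T[:,1])<yb)&(T[:,2]<zmax)&(T[:,2]>-.16)&(f.min(1)>120);T=T[k]
    c=np.polyfit(T[:,2],T[:,1],1);j=abs(T[:,1]-np.polyval(c,T[:,2]))<.004;T=T[j]
    k=T[:,2]>-.115;c=np.polyfit(T[k,2],T[k,1],1);
    r=cv2.minAreaRect((T[:,[0,2]]*1e3).astype(np.float32))
    mid=[];b=np.arange(-.12,zmax-.005,.01)
    for a in b:
        s=T[(T[:,2]>=a)&(T[:,2]<a+.01),0]; mid.append((np.percentile(s,1)+np.percentile(s,99))/2 if len(s)>5 else np.nan)
    mid=np.array(mid);g=~np.isnan(mid);m=np.polyfit(b[g]+.005,mid[g],1)
    print("n",len(T),"top y=%.4f%+.4f z (deg %.2f)"%(c[1],c[0],np.degrees(np.arctan(c[0]))),"mid x=%.4f%+.4f z (deg %.2f)"%(m[1],m[0],np.degrees(m[0])),"rect",np.round(r[0],1),np.round(r[1],1),round(r[2],1))
    return T
E
python3 - <<'E'
from h import *
for n in ["side","top"]:
    p=robot.camera(n);T=iron(p)
    c=p["frame"]; u,v=map(int,proj(p,[.5,-.16,.12]))
    cv2.imwrite(f"pics/c4{n}.png",cv2.resize(c[v-50:v+50,u-65:u+65],None,fx=4,fy=4,interpolation=cv2.INTER_CUBIC)[:,:,::-1])
a,b=cv2.imread("pics/c4side.png"),cv2.imread("pics/c4top.png")
cv2.imwrite("pics/c4.png",cv2.resize(np.hstack([a,b]),None,fx=.76,fy=.76))
E
```

```text
n 496 top y=-0.0048-0.0603 z (deg -3.45) mid x=-0.0023+0.1463 z (deg 8.38) rect [-12.7 -72.4] [115.5  45.3] 81.4
n 38 top y=-0.0062-0.0888 z (deg -5.08) mid x=-0.0045+0.1785 z (deg 10.23) rect [ -6.7 -22.6] [29.9 12.8] 0.8h.py:32: RankWarning: Polyfit may be poorly conditioned
  mid=np.array(mid);g=~np.isnan(mid);m=np.polyfit(b[g]+.005,mid[g],1)
```

View pics/c4.png

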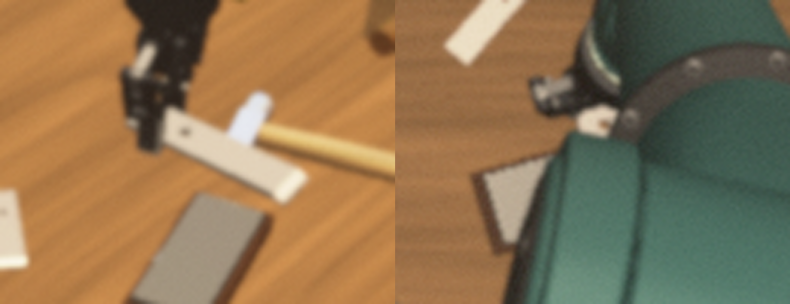

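The side view shows the iron twisted about 8° in yaw and drooping 3.5° in the jaws. My approach was about 12 mm off-centre, because I computed the shift before the arm had settled. I'll set it back on the plate and regrip it centred.

```bash
python3 -m jog '[[35,0,0.8,0,0,0,0],[35,0,1.6,0,0,0,0],[35,0,2.1,0,0,0,0],[35,0,2.4,0,0,0,0],[35,0,2.48,0,0,0,0],[35,0,2.48,0,0,0,0],[60,0,2.48,0,0,0,0],[60,0,2.48,0,0,0,0]]' && python3 -m jog '[[85,0,0,0,0,0,0],[85,0,0,0,0,0,0],[85,0,-0.6,0,0,0,0],[85,0,-1.5,0,0,0,0],[85,0,-1.5,0,0,0,0],[85,0,-1.5,0,0,0,0],[85,0,-1.5,0,0,0,0]]'; python3 - <<'E'
from h import *
p=robot.camera("side")
go([0.5495,-0.148,0.1],tool(17))
o=robot.get_obs();W=cloud(p);f=p["frame"].astype(int)
for d in robot.outline_of(p,"iron_center"):
    m=d["pixels"];X=W[m];X=X[~np.isnan(X[:,0])]
    if abs(np.median(X[:,0])-.49)<.03:
        k=abs(X[:,2]-np.median(X[:,2]))<.006;X=X[k]
        r=cv2.minAreaRect((X[:,:2]*1e3).astype(np.float32));print(len(X),np.round(r[0],1),np.round(r[1],1),round(r[2],1),np.percentile(X[:,2],[5,50,95]).round(4))
for q in("iron_notch","iron_center"):print(q,[(np.round(d["xyz"],3).tolist(),round(d["confidence"],2)) for d in robot.place_of(p,q)])
u,v=map(int,proj(p,[.5,-.16,.05]))
cv2.imwrite("pics/c5.png",cv2.resize(p["frame"][v-60:v+60,u-70:u+70],None,fx=4,fy=4,interpolation=cv2.INTER_CUBIC)[:,:,::-1])
E
```

```text
time: 6.48
ee_pos: [0.5466, -0.1609, 0.03]
ee_rot: [-1.334, 0.985, -0.992]
force: [0.5, 1.0, 0.3]
width: 0.0601
time: 7.07
ee_pos: [0.5465, -0.1608, 0.0905]
ee_rot: [-1.333, 0.984, -0.993]
force: [-0.3, 0.2, 0.3]
width: 0.0852
t 7.12 pos [ 0.5459 -0.1606  0.0898] F [-0.4  0.7  0.6] M [-0.04 -0.04  0.08] w 85.3
shift [-0.276 -0.255  0.179] turn [-0.031 -0.014  0.031]
687 [ 490.1 -167.7] [153.   52.2] 8.8 [0.0258 0.0296 0.0323]
iron_notch [([0.313, -0.111, 0.001], 0.86), ([0.667, -0.098, 0.0], 0.79), ([0.527, -0.164, 0.027], 0.76), ([0.49, -0.364, -0.004], 0.51)]
iron_center [([0.331, -0.112, 0.001], 0.95), ([0.649, -0.082, 0.0], 0.69), ([0.492, -0.167, 0.028], 0.68)]
```

```bash
python3 -c "
from h import *
go([0.5494,-0.1588,0.0215],tool(8.7))"
```

```text
t 7.27 pos [ 0.5455 -0.1606  0.089 ] F [ 0.3 -0.1  0.3] M [ 0.01  0.   -0.01] w 85.1
shift [-0.018  1.687  0.103] turn [-0.017  1.646  0.022]
```

```bash
python3 -m jog '[[85,-0.018,0.3,0.103,0,1.646,0],[85,-0.018,0.7,0.103,0,1.646,0],[85,-0.018,1.1,0.103,0,1.646,0],[85,-0.018,1.4,0.103,0,1.646,0],[85,-0.018,1.687,0.103,0,1.646,0],[85,-0.018,1.687,0.103,0,1.646,0],[85,-0.018,1.687,0.103,0,1.646,0]]' ; python3 -c "
from h import *
go([0.5494,-0.1588,0.0215],tool(8.7))"
```

```text
time: 7.85
ee_pos: [0.5488, -0.1587, 0.0207]
ee_rot: [-1.278, 1.096, -1.097]
force: [0.1, 0.1, -0.5]
width: 0.085
t 7.85 pos [ 0.5488 -0.1587  0.0207] F [ 0.1  0.1 -0.5] M [ 0.07 -0.02 -0.05] w 85.0
shift [ 0.004 -0.02   0.014] turn [ 0.    -0.001  0.012]
```

```bash
python3 -m jog '[[55,0,0,0,0,0,0],[45,0,0,0,0,0,0],[40,0,0,0,0,0,0],[35,0,0,0,0,0,0],[35,0,0,0,0,0,0],[35,0,0,0,0,0,0],[35,0,0,0,0,0,0]]' 100; python3 -m jog '[[35,0,-0.1,0,0,0,0],[35,0,-0.5,0,0,0,0],[35,0,-1,0,0,0,0],[35,0,-1.7,0,0,0,0],[35,0,-2.4,0,0,0,0],[35,0,-2.4,0,0,0,0],[35,0,-2.4,0,0,0,0]]'; python3 - <<'E'
from h import *
p=robot.camera("side");T=iron(p)
go([0.5494,-0.1588,0.12],tool(8.7))
o=robot.get_obs();M=R.from_rotvec(o["ee_rot"]).as_matrix()
for q in("iron_notch","iron_center"):print(q,[(np.round((np.array(d["xyz"])-o["ee_pos"])@M,3).tolist(),round(d["confidence"],2)) for d in robot.place_of(p,q) if d["xyz"][2]>.06])
E
```

```text
time: 8.43
ee_pos: [0.5494, -0.1589, 0.0216]
ee_rot: [-1.277, 1.095, -1.098]
force: [-0.7, 0.2, 5.1]
width: 0.0382
time: 9.02
ee_pos: [0.5502, -0.1589, 0.1191]
ee_rot: [-1.275, 1.092, -1.101]
force: [-0.7, 0.7, -2.2]
width: 0.0381
n 524 top y=-0.0091-0.0128 z (deg -0.74) mid x=-0.0014+0.0023 z (deg 0.13) rect [ -1.1 -74.9] [ 46.  117.7] 0.1
t 9.07 pos [ 0.549  -0.1586  0.1178] F [-0.6 -0.3 -2.4] M [ 0.03 -0.06 -0.02] w 38.1
shift [ 0.006 -0.056  0.009] turn [-0.019 -0.     0.019]
iron_notch [([0.001, -0.007, -0.026], 0.8)]
iron_center [([0.002, -0.007, -0.055], 0.81)]
```

Gripped squarely now: yaw 0.1°, droop 0.7°. Next I refine the plane's pose by resampling both unobstructed first pictures onto the bed's own surface.

```bash
cat >> h.py <<'E'
BO=np.array([.4605*.9563+.0293*.2924,.4605*.2924-.0293*.9563,.018]);BY=17.0
def bed(pts,BO=BO,BY=BY):
    "bed coordinates -> world"
    M=tool(BY,12);return BO+np.asarray(pts)@np.stack([M[:,2],-M[:,0],-M[:,1]])
E
python3 - <<'E'
from h import *
out=[]
for n in ["top","side"]:
    p=robot.camera(n);im=cv2.imread(f"pics/{n}0.png")
    xs=np.arange(-.02,.15,.00025);ys=np.arange(.035,-.035,-.00025)
    g=np.stack(np.meshgrid(xs,ys)+[np.zeros((len(ys),len(xs)))],-1)
    u,v=proj(p,bed(g));r=cv2.remap(im,u.astype(np.float32),v.astype(np.float32),cv2.INTER_CUBIC)
    for x in range(0,150,10): cv2.line(r,(int((x+20)*4),0),(int((x+20)*4),6 if x%50 else 14),(0,0,255),1)
    for y in (-20,0,20): cv2.line(r,(0,int((35-y)*4)),(10,int((35-y)*4)),(0,0,255),2)
    out.append(r)
cv2.imwrite("pics/rect.png",np.vstack(out)); print(BO)
E
```

```text
Traceback (most recent call last):
TypeError: can only concatenate tuple (not "list") to tuple
```

```bash
cat > rect.py <<'E'
from h import *
out=[]
for n in ["top","side"]:
    p=robot.camera(n);im=cv2.imread(f"pics/{n}0.png")
    xs=np.arange(-.02,.15,.00025);ys=np.arange(.035,-.035,-.00025)
    X,Y=np.meshgrid(xs,ys);g=np.stack([X,Y,0*X],-1)
    u,v=proj(p,bed(g));r=cv2.remap(im,u.astype(np.float32),v.astype(np.float32),cv2.INTER_CUBIC)
    for x in range(0,150,10): cv2.line(r,(int((x+20)*4),0),(int((x+20)*4),6 if x%50 else 14),(0,0,255),1)
    for y in (-20,0,20): cv2.line(r,(0,int((35-y)*4)),(10,int((35-y)*4)),(0,0,255),2)
    out.append(r)
cv2.imwrite("pics/rect.png",np.vstack(out)); print(BO)
E
python3 rect.py
```

```text
[0.44894347 0.10663061 0.018     ]
```

View pics/rect.png

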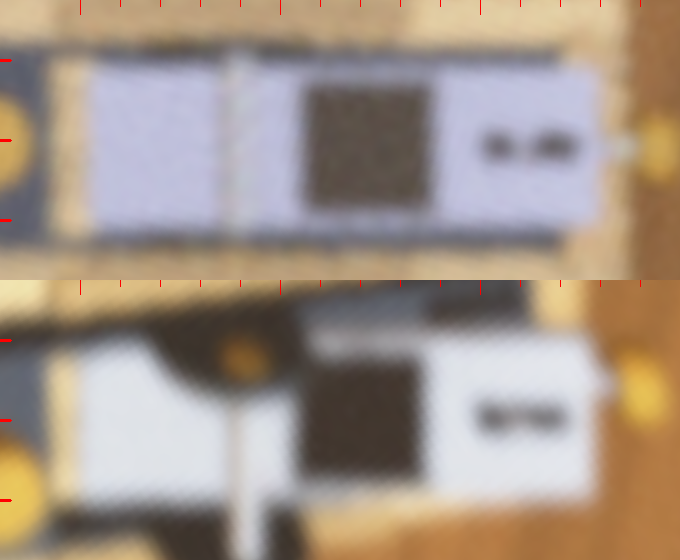

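Midline offset against my model: the top camera says −1.6 mm and the side camera +0.9 mm. Corrected by the side camera's offset on the held iron, both agree near −0.35 mm. The pin (the light gap in the slot) sits around x = 106–110 mm. Now I work out the waypoints.

```bash
cat >> h.py <<'E'
BY=17.15
_e=np.array([np.cos(np.radians(BY)),np.sin(np.radians(BY)),0]);_n=np.array([-_e[1],_e[0],0])
BO=.4597*_e-.02965*_n+[0,0,.018]-np.array([0,0,0])
CT=np.array([-.0005,-.0062,-.0565]);DROOP=0.74
def bed(pts,BO=BO,BY=BY):
    M=tool(BY,12);return BO+np.asarray(pts)@np.stack([M[:,2],-M[:,0],-M[:,1]])
def way(ex,h,d,lat=0,up=0):
    "edge (bottom) at ex mm up the bed, h mm above it, iron d deg steeper than the bed"
    a=np.radians(d);c=np.array([ex+75*np.cos(a)-2.5*np.sin(a),lat,h+75*np.sin(a)+2.5*np.cos(a)])/1e3
    M=tool(BY,12+d-DROOP);go(bed(c)-M@CT+[0,0,up],M)
E
python3 -c "
from h import *
print(BO);way(62,6,6,up=.07)"
```

```text
[0.44800295 0.10722207 0.018     ]
t 9.32 pos [ 0.5483 -0.1585  0.1163] F [ 0.2  0.8 -1.6] M [ 0.   -0.08  0.02] w 38.2
shift [-7.617 -0.681  3.121] turn [ 3.461 -1.677  0.261]
```

```bash
python3 -m jog '[[35,0,-0.7,0,0,0,0],[35,-1.5,-0.9,0.6,0.6,-0.3,0],[35,-2.5,-0.9,1,1.2,-0.6,0.1],[35,-3.5,-0.9,1.4,1.7,-0.9,0.1],[35,-4.5,-0.9,1.9,2.3,-1.2,0.2],[35,-5.5,-0.8,2.3,2.9,-1.5,0.2],[35,-6.5,-0.7,2.7,3.46,-1.68,0.26],[35,-7.2,-0.68,3.0,3.46,-1.68,0.26]]'; python3 -m jog '[[35,0,0,0,0,0,0],[35,0,0,0,0,0,0]]';python3 -c "
from h import *
way(62,6,6,up=.07)"
```

```text
time: 9.98
ee_pos: [0.6149, 0.1238, 0.142]
ee_rot: [-1.088, 0.805, -1.086]
force: [-0.7, -0.4, -2.2]
width: 0.038
time: 10.15
ee_pos: [0.6136, 0.1294, 0.1406]
ee_rot: [-1.092, 0.802, -1.076]
force: [-0.1, -0.7, -2.3]
width: 0.0382
t 10.15 pos [0.6136 0.1294 0.1406] F [-0.1 -0.7 -2.3] M [-0.19  0.33 -0.02] w 38.2
shift [-0.676  0.094  0.525] turn [ 0.089  0.077 -0.056]
```

```bash
python3 -m jog '[[35,-0.3,0.09,0.25,0.09,0.08,-0.05],[35,-0.676,0.09,0.525,0.09,0.08,-0.05],[35,-0.676,0.09,0.525,0.09,0.08,-0.05],[35,-0.676,0.09,0.525,0.09,0.08,-0.05],[35,-0.676,0.09,0.525,0.09,0.08,-0.05]]';python3 - <<'E'
from h import *
p=robot.camera("side");iron(p)
way(62,6,6,up=.07); way(62,6,6)
o=robot.get_obs();M=R.from_rotvec(o["ee_rot"]).as_matrix()
for q in("iron_notch","iron_center"):print(q,[(np.round((np.array(d["xyz"])-o["ee_pos"])@M,3).tolist(),round(d["confidence"],2)) for d in robot.place_of(p,q) if d["xyz"][2]>.06])
u,v=map(int,proj(p,[.55,.13,.07]))
cv2.imwrite("pics/c6.png",cv2.resize(p["frame"][v-70:v+70,u-80:u+80],None,fx=4,fy=4,interpolation=cv2.INTER_CUBIC)[:,:,::-1])
E
```

```text
time: 10.57
ee_pos: [0.6251, 0.1592, 0.1427]
ee_rot: [-1.086, 0.803, -1.089]
force: [-0.1, -0.8, -3.1]
width: 0.0383
n 824 top y=-0.0090-0.0121 z (deg -0.69) mid x=-0.0021+0.0010 z (deg 0.06) rect [ -2.3 -75.3] [ 43.9 118.6] 0.6
t 10.62 pos [0.6251 0.1588 0.1427] F [-0.5 -0.6 -3.3] M [-0.1   0.33  0.01] w 38.4
shift [-0.06  -0.     0.034] turn [ 0.022 -0.031  0.014]
t 10.62 pos [0.6251 0.1588 0.1427] F [-0.5 -0.6 -3.3] M [-0.1   0.33  0.01] w 38.4
shift [-0.06   1.672 -0.482] turn [ 0.022 -0.031  0.014]
iron_notch [([0.0, -0.005, -0.029], 0.73)]
iron_center [([0.002, -0.008, -0.059], 0.83)]
```

View pics/c6.png

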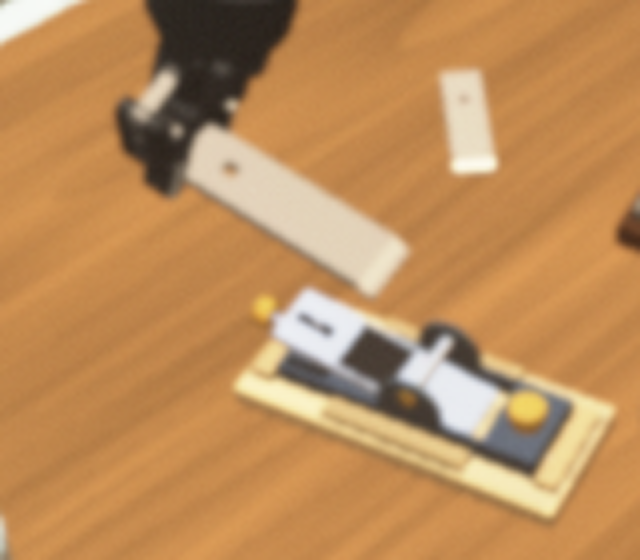

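The iron hangs true above the plane, with its edge at (385,270) pointing at the rod at (433,355). I descend behind the rod.

```bash
python3 -m jog '[[35,-0.05,0.3,-0.09,0,0,0],[35,-0.05,0.7,-0.2,0,0,0],[35,-0.05,1.1,-0.31,0,0,0],[35,-0.05,1.3,-0.38,0,0,0],[35,-0.05,1.5,-0.44,0,0,0],[35,-0.05,1.5,-0.44,0,0,0],[35,-0.05,1.5,-0.44,0,0,0]]';python3 - <<'E'
from h import *
p=robot.camera("side");iron(p,yb=.012)
way(62,6,6,lat=-.3)
cv2.imwrite("pics/s7.png",p["frame"][:,:,::-1]);u,v=map(int,proj(p,[.52,.125,.05]))
cv2.imwrite("pics/c7.png",cv2.resize(p["frame"][v-55:v+55,u-65:u+65],None,fx=5,fy=5,interpolation=cv2.INTER_CUBIC)[:,:,::-1])
E
```

```text
time: 11.3
ee_pos: [0.6255, 0.1609, 0.0803]
ee_rot: [-1.085, 0.804, -1.09]
force: [-0.0, 0.5, -1.6]
width: 0.0385
n 740 top y=-0.0091-0.0202 z (deg -1.16) mid x=-0.0022-0.0028 z (deg -0.16) rect [ -1.7 -84.5] [ 45.  136.7] 0.9
t 11.35 pos [0.626  0.1612 0.0809] F [ 1.2 -0.5 -2. ] M [-0.09  0.35 -0.02] w 37.8
shift [-0.003  0.183 -0.063] turn [ 0.006 -0.036  0.013]
```

View pics/c7.png

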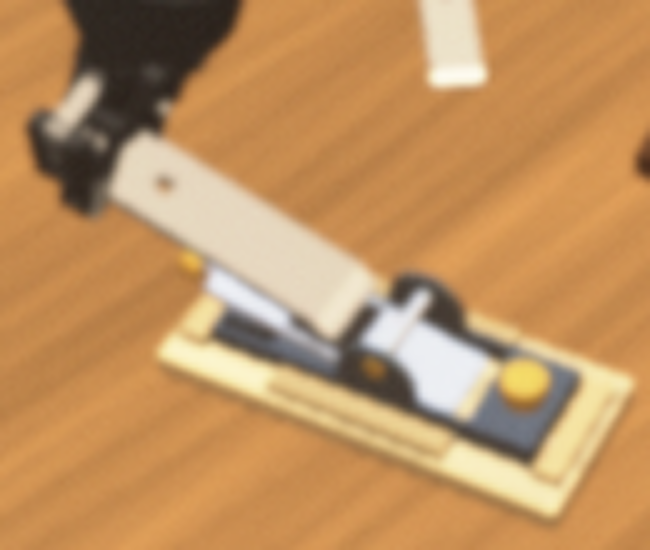

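```bash
python3 -m jog '[[35,0,0.09,-0.03,0,0,0],[35,0,0.18,-0.06,0,0,0],[35,0,0.18,-0.15,0,0,0],[35,0,0.185,-0.27,0,0,0],[35,0,0.187,-0.39,0,0,0],[35,0,0.19,-0.42,0,0,0],[35,0,0.19,-0.42,0,0,0]]';python3 - <<'E'
from h import *
p=robot.camera("side");iron(p,yb=.012)
way(44,4,6,lat=-.3)
way(30,3,6,lat=-.3)
cv2.imwrite("pics/s8.png",p["frame"][:,:,::-1]);u,v=map(int,proj(p,[.50,.12,.05]))
cv2.imwrite("pics/c8.png",cv2.resize(p["frame"][v-40:v+40,u-50:u+50],None,fx=7,fy=7,interpolation=cv2.INTER_CUBIC)[:,:,::-1])
E
```

```text
time: 11.93
ee_pos: [0.6124, 0.1572, 0.0687]
ee_rot: [-1.084, 0.803, -1.09]
force: [-0.7, 0.5, -2.1]
width: 0.0383
n 691 top y=-0.0094-0.0265 z (deg -1.52) mid x=-0.0016+0.0048 z (deg 0.27) rect [ -5.6 -87.9] [145.   61.9] 87.6
t 11.98 pos [0.6118 0.1571 0.0684] F [-1.1 -0.4 -2. ] M [-0.08  0.34 -0.  ] w 38.4
shift [ 0.004  0.002 -0.069] turn [ 0.015 -0.035  0.015]
t 11.98 pos [0.6118 0.1571 0.0684] F [-1.1 -0.4 -2. ] M [-0.08  0.34 -0.  ] w 38.4
shift [ 0.005 -0.004 -0.42 ] turn [ 0.015 -0.035  0.015]
```

View pics/c8.png

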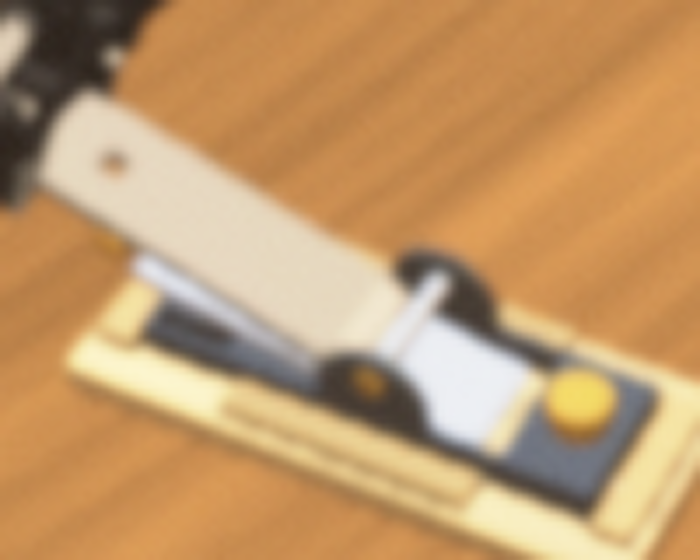

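The edge is between the cheeks and just behind and under the rod, and no contact force shows. I slide it on down.

```bash
python3 -m jog '[[35,0,0,-0.07,0,0,0],[35,0,0,-0.14,0,0,0],[35,0,0,-0.21,0,0,0],[35,0,0,-0.28,0,0,0],[35,0,0,-0.28,0,0,0]]';python3 -m jog '[[35,0,0,-0.07,0,0,0],[35,0,0,-0.14,0,0,0],[35,0,0,-0.14,0,0,0]]';python3 -c "
from h import *
way(30,3,6,lat=-.3)
way(14,2.5,6,lat=-.3)"
```

```text
time: 12.4
ee_pos: [0.6006, 0.1538, 0.0649]
ee_rot: [-1.086, 0.804, -1.09]
force: [0.7, -1.2, -2.3]
width: 0.038
time: 12.65
ee_pos: [0.5949, 0.1521, 0.0631]
ee_rot: [-1.086, 0.805, -1.09]
force: [0.0, 0.6, -2.0]
width: 0.0384
t 12.65 pos [0.5949 0.1521 0.0631] F [ 0.   0.6 -2. ] M [-0.13  0.37 -0.  ] w 38.4
shift [ 0.009 -0.     0.039] turn [ 0.037 -0.043  0.015]
t 12.65 pos [0.5949 0.1521 0.0631] F [ 0.   0.6 -2. ] M [-0.13  0.37 -0.  ] w 38.4
shift [ 0.011 -0.023 -0.36 ] turn [ 0.037 -0.043  0.015]
```

```bash
python3 -m jog '[[35,0,-0.005,-0.09,0,0,0],[35,0,-0.01,-0.18,0,0,0],[35,0,-0.015,-0.27,0,0,0],[35,0,-0.02,-0.36,0,-0.04,0],[35,0,-0.02,-0.36,0,-0.04,0],[35,0,-0.02,-0.36,0,-0.04,0]]';python3 -c "
from h import *
way(14,2.5,6,lat=-.3)
way(14,1,5,lat=-.3)
way(14,0,4,lat=-.3)
way(14,-.5,3,lat=-.3)"
```

```text
time: 13.15
ee_pos: [0.5838, 0.1485, 0.0629]
ee_rot: [-1.094, 0.806, -1.085]
force: [0.6, 0.3, -2.4]
width: 0.038
t 13.15 pos [0.5838 0.1485 0.0629] F [ 0.6  0.3 -2.4] M [-0.1   0.33 -0.02] w 38.0
shift [ 0.005  0.057 -0.08 ] turn [ 0.113 -0.003  0.011]
t 13.15 pos [0.5838 0.1485 0.0629] F [ 0.6  0.3 -2.4] M [-0.1   0.33 -0.02] w 38.0
shift [ 0.005  0.152 -0.084] turn [-0.087 -0.003  0.011]
t 13.15 pos [0.5838 0.1485 0.0629] F [ 0.6  0.3 -2.4] M [-0.1   0.33 -0.02] w 38.0
shift [ 0.005  0.234 -0.088] turn [-0.287 -0.003  0.011]
t 13.15 pos [0.5838 0.1485 0.0629] F [ 0.6  0.3 -2.4] M [-0.1   0.33 -0.02] w 38.0
shift [ 0.004  0.304 -0.092] turn [-0.487 -0.003  0.011]
```

```bash
python3 -m jog '[[35,0,0.06,-0.08,-0.05,0,0],[35,0,0.11,-0.08,-0.1,0,0],[35,0,0.15,-0.085,-0.15,0,0],[35,0,0.18,-0.085,-0.2,0,0],[35,0,0.18,-0.085,-0.2,0,0]]';python3 - <<'E'
from h import *
way(14,0,4,lat=-.3)
way(14,0,3.5,lat=-.3)
p=robot.camera("side");iron(p,yb=.012,zmax=-.02)
E
```

```text
time: 13.57
ee_pos: [0.5828, 0.1485, 0.0545]
ee_rot: [-1.109, 0.817, -1.079]
force: [-0.1, 0.2, -2.5]
width: 0.0382
t 13.57 pos [0.5828 0.1485 0.0545] F [-0.1  0.2 -2.5] M [-0.13  0.29  0.02] w 38.2
shift [ 0.013  0.042 -0.006] turn [-0.081  0.006  0.012]
t 13.57 pos [0.5828 0.1485 0.0545] F [-0.1  0.2 -2.5] M [-0.13  0.29  0.02] w 38.2
shift [ 0.012  0.07  -0.007] turn [-0.181  0.006  0.012]
n 736 top y=-0.0089-0.0230 z (deg -1.32) mid x=-0.0081-0.1199 z (deg -6.87) rect [ -1.5 -89.9] [ 84.2 139.3] 0.5
```

```bash
python3 -m jog '[[35,0,0.03,0,-0.06,0,0],[35,0,0.06,0,-0.12,0,0],[35,0,0.07,0,-0.18,0,0],[35,0,0.07,0,-0.18,0,0]]';python3 -m jog '[[35,0,0.02,0,0,0,0],[35,0,0.04,0,0,0,0],[35,0,0.04,0,0,0,0]]'; python3 -m jog '[[35,0,0.02,0,0,0,0],[35,0,0.04,0,0,0,0],[35,0,0.04,0,0,0,0]]'; python3 - <<'E'
from h import *
way(14,0,3.5,lat=-.3)
E
```

```text
time: 13.95
ee_pos: [0.5834, 0.1486, 0.0521]
ee_rot: [-1.123, 0.826, -1.075]
force: [-2.3, -0.2, 2.6]
width: 0.0377
time: 14.2
ee_pos: [0.5837, 0.1487, 0.0511]
ee_rot: [-1.122, 0.826, -1.075]
force: [-2.0, -1.1, 7.5]
width: 0.0384
time: 14.45
ee_pos: [0.584, 0.1487, 0.0504]
ee_rot: [-1.12, 0.826, -1.075]
force: [-4.3, -1.2, 11.6]
width: 0.0385
t 14.45 pos [0.584  0.1487 0.0504] F [-4.3 -1.2 11.6] M [-0.19  0.93 -0.04] w 38.5
shift [ 0.009 -0.037 -0.006] turn [-0.02   0.002  0.003]
```

Contact force builds smoothly, about 5 N/mm, with the iron on edge and pin. I keep this light preload and feel my way down the slope.

```bash
for i in 1 2; do python3 -m jog '[[35,0,0,-0.025,0,0,0],[35,0,0,-0.05,0,0,0],[35,0,0,-0.05,0,0,0]]'; done; python3 -c "
from h import *
way(10,0,3.5,lat=-.3)"
```

```text
time: 14.7
ee_pos: [0.5836, 0.1486, 0.0513]
ee_rot: [-1.117, 0.825, -1.076]
force: [-0.6, 0.1, 7.5]
width: 0.0381
time: 14.95
ee_pos: [0.5834, 0.1485, 0.052]
ee_rot: [-1.113, 0.823, -1.077]
force: [-0.5, -0.1, 5.9]
width: 0.0385
t 14.95 pos [0.5834 0.1485 0.052 ] F [-0.5 -0.1  5.9] M [-0.01  0.16 -0.04] w 38.5
shift [ 0.009  0.    -0.102] turn [-0.1   -0.013 -0.009]
```

```bash
python3 -m jog '[[35,0,0.01,-0.02,0,0,0],[35,0,0.02,-0.04,0,0,0],[35,0,0.02,-0.06,0,0,0],[35,0,0.02,-0.08,0,0,0],[35,0,0.02,-0.1,0,0,0],[35,0,0.02,-0.1,0,0,0]]'; python3 -c "
from h import *
way(10,0,3.5,lat=-.3)"
```

```text
time: 15.45
ee_pos: [0.5828, 0.1482, 0.0518]
ee_rot: [-1.109, 0.821, -1.079]
force: [1.6, 1.4, 6.4]
width: 0.0381
t 15.45 pos [0.5828 0.1482 0.0518] F [1.6 1.4 6.4] M [ 0.08 -0.24  0.04] w 38.1
shift [ 0.006 -0.001 -0.086] turn [-0.161 -0.019 -0.01 ]
```

```bash
python3 - <<'E'
from h import *
for i in range(3):
    p=robot.camera("side");way(10,0,3.5,lat=-.3)
iron(p,yb=.012,zmax=-.02)
u,v=map(int,proj(p,[.51,.12,.05]))
cv2.imwrite("pics/c9.png",cv2.resize(p["frame"][v-40:v+40,u-55:u+45],None,fx=7,fy=7,interpolation=cv2.INTER_CUBIC)[:,:,::-1])
E
```

```text
t 15.5 pos [0.5828 0.1482 0.0518] F [1.2 0.  6.9] M [ 0.09 -0.2  -0.05] w 37.9
shift [ 0.006 -0.001 -0.086] turn [-0.16  -0.02  -0.011]
t 15.55 pos [0.5828 0.1483 0.0518] F [2.  1.8 7.2] M [ 0.1  -0.22  0.01] w 37.9
shift [ 0.007 -0.001 -0.085] turn [-0.16  -0.019 -0.01 ]
t 15.6 pos [0.5828 0.1482 0.0518] F [1.2 0.8 7. ] M [ 0.14 -0.25  0.03] w 38.4
shift [ 0.006 -0.002 -0.085] turn [-0.16  -0.018 -0.009]
n 544 top y=-0.0093-0.0033 z (deg -0.19) mid x=-0.0028-0.0161 z (deg -0.92) rect [ -2.  -89.6] [ 87.  139.4] 1.1
```

View pics/c9.png

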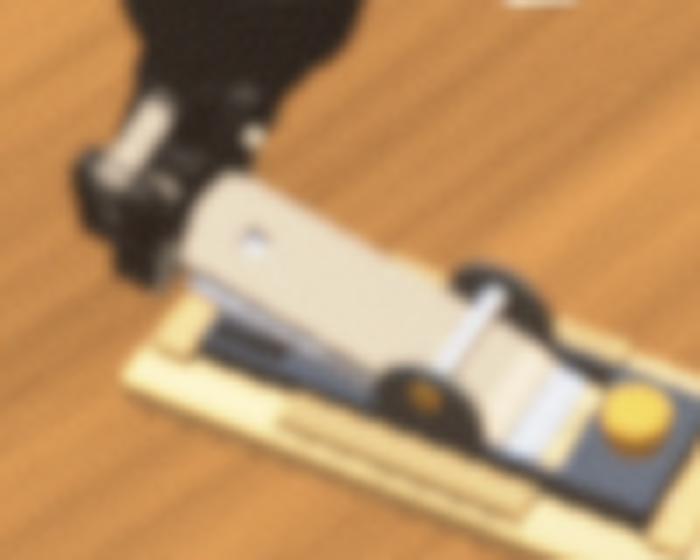

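The side view shows the iron under the rod with its edge near x ≈ 12 mm. Motion stuck because pressing the tail down, outboard of the pin, levers the iron up against the rod. Its own weight should seat it instead, so I'll relieve the load, release it on edge and pin, then nudge it down-slope from the tail with closed fingers.

```bash
python3 -m jog '[[35,0,-0.02,0.02,0,0,0],[35,0,-0.05,0.04,0,0,0],[35,0,-0.06,0.05,0,0,0],[35,0,-0.06,0.05,0,0,0]]' 40; python3 -m jog '[[46,0,0,0,0,0,0],[50,0,0,0,0,0,0],[60,0,0,0,0,0,0],[70,0,0,0,0,0,0],[70,0,-0.1,0,0,0,0],[70,0,-0.4,0,0,0,0],[70,0,-0.9,0,0,0,0],[70,0,-1.3,0,0,0,0]]'; python3 - <<'E'
from h import *
p=robot.camera("side");W=cloud(p);M=tool(BY,12)
B=(W-BO)@np.stack([M[:,2],-M[:,0],-M[:,1]]).T;f=p["frame"].astype(int)
k=(abs(B[...,1])<.03)&(B[...,0]>-.01)&(B[...,0]<.19)&(B[...,2]>0.001)&(B[...,2]<.03)&(f[...,0]>170)&(f[...,0]-f[...,2]>10)&(f[...,0]-f[...,2]<60)
X=B[k];print(len(X))
for a in np.arange(0,.18,.015):
    s=X[(X[:,0]>=a)&(X[:,0]<a+.015)]
    if len(s)>5: print(round(a,3),len(s),np.median(s[:,2]).round(4),np.percentile(s[:,1],[3,97]).round(4))
o=robot.get_obs();go(o["ee_pos"],tool(17.15,0))
u,v=map(int,proj(p,[.51,.12,.05]))
cv2.imwrite("pics/c10.png",cv2.resize(p["frame"][v-40:v+40,u-55:u+45],None,fx=7,fy=7,interpolation=cv2.INTER_CUBIC)[:,:,::-1])
for q in("iron_notch","iron_center"):print(q,[(np.round(B0,4).tolist(),round(d["confidence"],2)) for d in robot.place_of(p,q) for B0 in [(np.array(d["xyz"])-BO)@np.stack([M[:,2],-M[:,0],-M[:,1]]).T] if abs(B0[1])<.03])
E
```

```text
time: 15.93
ee_pos: [0.5839, 0.1487, 0.0543]
ee_rot: [-1.109, 0.82, -1.078]
force: [-0.7, -0.8, -2.5]
width: 0.038
time: 16.6
ee_pos: [0.5701, 0.1444, 0.1052]
ee_rot: [-1.11, 0.821, -1.078]
force: [0.4, 0.6, 0.3]
width: 0.0698
815
0.0 12 0.0024 [-0.0225  0.0134]
0.015 78 0.0053 [-0.0186  0.021 ]
0.03 52 0.0079 [-0.0203  0.0124]
0.045 77 0.0079 [-0.0208  0.0146]
0.06 100 0.0093 [-0.0174  0.0218]
0.075 101 0.0107 [-0.0163  0.022 ]
0.09 99 0.0111 [-0.0176  0.0229]
0.105 100 0.012 [-0.0172  0.0218]
0.12 98 0.0132 [-0.0165  0.0227]
0.135 83 0.014 [-0.0167  0.0217]
0.15 12 0.015 [-0.0073  0.0216]
t 16.65 pos [0.5705 0.1444 0.1075] F [-0.8  0.1  1.6] M [-0.09  0.26 -0.09] w 70.3
shift [0. 0. 0.] turn [-3.132 -0.016 -0.008]
iron_notch [([0.1193, -0.0014, 0.0115], 0.56)]
iron_center [([0.0887, -0.0013, 0.0056], 0.79)]
```

View pics/c10.png

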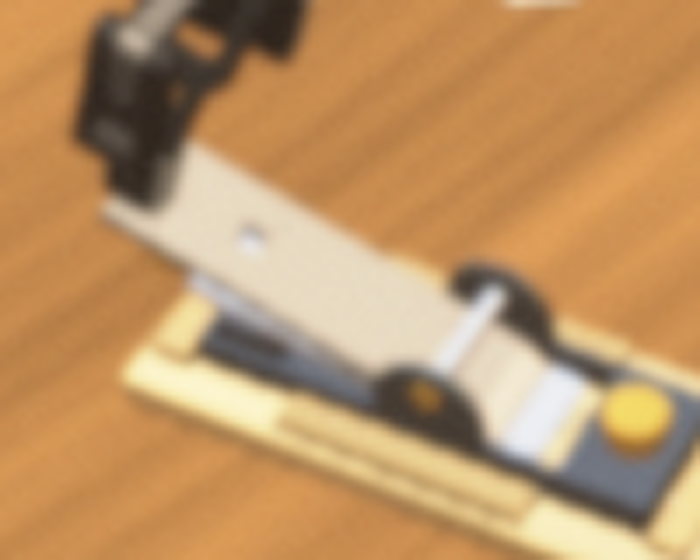

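```bash
cat >> h.py <<'E'
MB=np.stack([tool(BY,12)[:,2],-tool(BY,12)[:,0],-tool(BY,12)[:,1]])
def tb(x,z,lat=0):
    "tool parallel to bed, TCP at x,z mm in bed axes"
    go(bed(np.array([x,lat,z])/1e3),tool(BY,12)); print("TCP in bed mm",np.round((robot.get_obs()["ee_pos"]-BO)@MB.T*1e3,1))
def look(name="side"):
    "iron on the bed: height profile along it, in bed axes"
    p=robot.camera(name);B=(cloud(p)-BO)@MB.T;f=p["frame"].astype(int);s=f[...,0]-f[...,2]
    k=(abs(B[...,1])<.03)&(B[...,0]>.05)&(B[...,0]<.19)&(B[...,2]>0.001)&(B[...,2]<.03)&(f[...,0]>170)&(s>10)&(s<60)
    X=B[k];X=X[abs(X[:,1])<.012];k=X[:,0]<.13;c=np.polyfit(X[k,0],X[k,2],1);print("iron tail up deg",np.degrees(c[0]).round(2),"top at 100 mm",np.polyval(c,.1).round(4),"far end",np.percentile(X[:,0],[98,99.8]).round(4))
    print([(q,np.round(b*1e3,1).tolist(),round(d["confidence"],2)) for q in("iron_notch","iron_center") for d in robot.place_of(p,q) for b in [(np.array(d["xyz"])-BO)@MB.T] if abs(b[1])<.03])
    return p,B
E
python3 - <<'E'
from h import *
p,B=look();f=p["frame"].astype(int);W=cloud(p)
k=(f[...,0]>170)&(f[...,0]-f[...,2]>110)&(B[...,0]>.12)&(B[...,0]<.2)&(abs(B[...,1])<.015)&(W[...,2]>.012);print("knob",k.sum(),np.percentile(W[k],[5,95],axis=0).round(3).tolist() if k.any() else "")
tb(190,80,0); tb(190,12,0)
E
```

```text
iron tail up deg 3.88 top at 100 mm 0.0111 far end [0.1449 0.1493]
[('iron_notch', [117.0, 0.0, 9.4], 0.89), ('iron_center', [90.1, -1.6, 9.8], 0.66)]
knob 0 
t 16.9 pos [0.5704 0.1449 0.104 ] F [-0.7 -0.8 -0.3] M [-0.04  0.29 -0.01] w 70.5
shift [-0.004 -0.491  1.204] turn [-0.699 -0.01  -0.013]
TCP in bed mm [ 1.431e+02 -1.000e-01  5.750e+01]
t 16.9 pos [0.5704 0.1449 0.104 ] F [-0.7 -0.8 -0.3] M [-0.04  0.29 -0.01] w 70.5
shift [-0.003  1.206  1.1  ] turn [-0.699 -0.01  -0.013]
TCP in bed mm [ 1.431e+02 -1.000e-01  5.750e+01]
```

```bash
python3 -m jog '[[60,0,-0.4,0.3,0,0,0],[30,0,-0.49,0.7,-0.3,0,0],[10,0,-0.49,1.2,-0.7,0,0],[0,0,-0.3,1.2,-0.7,0,0],[0,0,0.2,1.17,-0.7,0,0],[0,0,0.7,1.13,-0.7,0,0],[0,0,1.0,1.1,-0.7,0,0],[0,0,1.0,1.1,-0.7,0,0]]' 40;python3 -m jog '[[0,0,0,0,0,0,0],[0,0,0,0,0,0,0]]'; python3 -c "
from h import *
tb(190,12)"
```

```text
time: 17.57
ee_pos: [0.6193, 0.1605, 0.0735]
ee_rot: [-1.165, 0.863, -1.056]
force: [-0.3, -0.7, 0.1]
width: 0.0001
time: 17.73
ee_pos: [0.6188, 0.1601, 0.0729]
ee_rot: [-1.165, 0.864, -1.056]
force: [-0.7, -0.1, 0.1]
width: 0.0001
t 17.73 pos [0.6188 0.1601 0.0729] F [-0.7 -0.1  0.1] M [-0.07  0.19  0.02] w 0.1
shift [0.003 0.112 0.094] turn [ 0.077 -0.02  -0.03 ]
TCP in bed mm [1.863e+02 1.000e-01 1.650e+01]
```

```bash
python3 -m jog '[[0,0,0.06,0,0,0,0],[0,0,0.112,0,0.05,0,0],[0,0,0.112,-0.1,0.05,0,0],[0,0,0.112,-0.17,0.05,0,0],[0,0,0.112,-0.22,0.05,0,0],[0,0,0.112,-0.22,0.05,0,0]]'; python3 -c "
from h import *
tb(176,12);look()"
```

```text
time: 18.23
ee_pos: [0.6105, 0.1576, 0.0668]
ee_rot: [-1.162, 0.862, -1.057]
force: [-0.4, 0.1, -0.2]
width: -0.0004
t 18.23 pos [0.6105 0.1576 0.0668] F [-0.4  0.1 -0.2] M [-0.06  0.25 -0.02] w -0.4
shift [ 0.004  0.008 -0.014] turn [ 0.034 -0.024 -0.033]
TCP in bed mm [176.6   0.2  12.3]
iron tail up deg 3.89 top at 100 mm 0.0111 far end [0.1593 0.1653]
[('iron_notch', [120.6, 2.4, 7.6], 0.96), ('iron_center', [86.9, 2.0, 6.5], 0.72), ('iron_center', [0.6, -0.8, 3.0], 0.4)]
```

```bash
sed -i 's/^    print(\[(q,np.round(b/    if nets: print([(q,np.round(b/; s/def look(name="side")/def look(name="side",nets=False)/' h.py
L='from h import *
look();o=robot.get_obs();print(np.round((o["ee_pos"]-BO)@MB.T*1e3,1),np.round(o["force"]@MB.T,1))'
for i in 1 2 3; do python3 -m jog '[[0,0,0,-0.03,0,0,0],[0,0,0,-0.06,0,0,0],[0,0,0,-0.06,0,0,0]]' >/dev/null; python3 -c "$L"; done
```

```text
iron tail up deg 3.71 top at 100 mm 0.0108 far end [0.1608 0.1643]
[175.    0.3  12.2] [-0.   0.6  0.6]
iron tail up deg 3.69 top at 100 mm 0.011 far end [0.1583 0.1627]
[172.4   0.2  12.2] [ 0.3 -0.1 -0.1]
iron tail up deg 3.53 top at 100 mm 0.0108 far end [0.1553 0.1586]
[169.7   0.2  12.2] [-0.2  0.3  0.2]
```

```bash
cat > l.py <<'E'
from h import *
look();o=robot.get_obs();print(np.round((o["ee_pos"]-BO)@MB.T*1e3,1),np.round(o["force"]@MB.T,1))
E
for i in 1 2 3; do python3 -m jog '[[0,0,0,-0.02,0,0,0],[0,0,0,-0.035,0,0,0],[0,0,0,-0.035,0,0,0]]' >/dev/null; python3 l.py; done
```

```text
iron tail up deg 0.06 top at 100 mm 0.005 far end [0.1526 0.1548]
[168.1   0.2  12.2] [0.4 0.  0.6]
iron tail up deg 0.34 top at 100 mm 0.005 far end [0.1524 0.1541]
[166.6   0.2  12.2] [ 0.6 -0.2 -0.7]
iron tail up deg -0.54 top at 100 mm 0.0046 far end [0.1509 0.1531]
[165.7   0.2  12.3] [ 1.5 -0.3 -0.9]
```

It dropped: tail angle 3.5° → about 0° and top surface 5 mm above the bed, with only 1.5 N of push. I back off and check.

```bash
python3 -m jog '[[0,0,0,0.1,0,0,0],[0,0,0,0.4,0,0,0],[0,0,-0.6,0.6,0,0,0],[0,0,-1.5,0.8,0,0,0],[0,0,-2.5,0.9,0,0,0],[0,0,-2.5,0.9,0,0,0],[0,0,-2.5,0.9,0,0,0]]'; python3 - <<'E'
from h import *
p,_=look(nets=True)
for n in ["side"]:
    for q in ["lever_cap","glue_jar","book_pair","plane_hammer"]: print(q,[np.round(d["xyz"],3).tolist() for d in robot.place_of(p,q)][:1])
u,v=map(int,proj(p,[.51,.12,.05]))
cv2.imwrite("pics/c11.png",cv2.resize(p["frame"][v-45:v+45,u-55:u+55],None,fx=6,fy=6,interpolation=cv2.INTER_CUBIC)[:,:,::-1])
look("top")
E
```

```text
time: 20.77
ee_pos: [0.6157, 0.1585, 0.1721]
ee_rot: [-1.158, 0.859, -1.058]
force: [-0.0, -0.1, -1.0]
width: -0.0002
iron tail up deg 0.29 top at 100 mm 0.0048 far end [0.1496 0.1516]
[('iron_notch', [109.7, -0.4, -0.2], 0.61), ('iron_center', [79.5, -2.3, 2.6], 0.97)]
lever_cap []
glue_jar [[0.58, 0.377, 0.0]]
book_pair [[0.406, 0.372, -0.004]]
plane_hammer [[0.494, -0.366, -0.003]]
iron tail up deg -0.12 top at 100 mm 0.0047 far end [0.1531 0.1551]
```

View pics/c11.png

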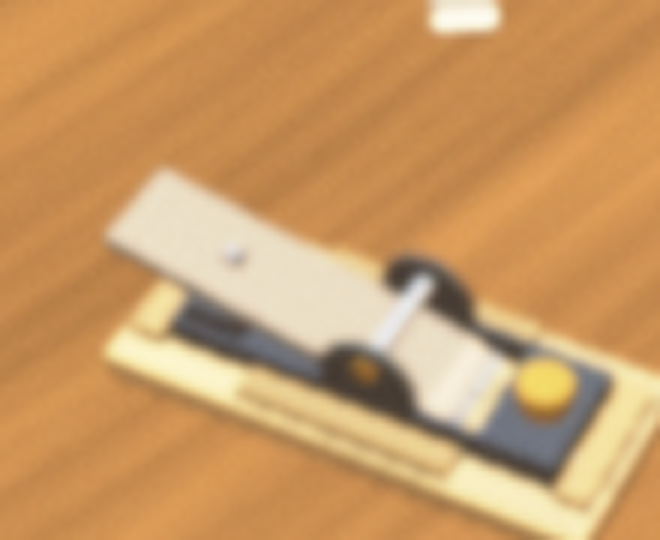

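```bash
python3 - <<'E'
from h import *
B=(cloud(p:=robot.camera("side"))-BO)@MB.T;f=p["frame"].astype(int);s=f[...,0]-f[...,2]
k=(abs(B[...,1])<.03)&(B[...,0]>.06)&(B[...,0]<.148)&(B[...,2]>.002)&(B[...,2]<.012)&(f[...,0]>170)&(s>10)&(s<60);X=B[k]
b=np.arange(.06,.14,.01);m=[np.percentile(X[(X[:,0]>=a)&(X[:,0]<a+.01),1],[5,95]).mean() for a in b]
c=np.polyfit(b+.005,m,1);print("yaw deg",np.degrees(c[0]),"mid y",np.polyval(c,.08))
print(robot.get_obs()["force"])
if abs(np.degrees(c[0]))<3: print(robot.hand_in())
E
```

```text
yaw deg 1.2657207384085825 mid y 0.0013202761667156211
[-0.40862492 -0.36792233  0.21927973]
the job is handed in; nothing more can be done
None
```

The plane iron is back in the plane, bevel up and edge at the mouth, with its notch over the adjuster's pin, and the job is handed in at about 21 s of the 51 s allowed. No verdict is reported.

**How it went:**
- **Grip:** My first grip on the tail was about 12 mm off-centre and twisted the iron about 8°. I set it back on the plate and regripped it squarely.
- **Insertion:** I slid the iron tilted under the cross rod. Pressing the tail down to feel for the pin levered the iron against the rod, so I stopped at about 14 N.
- **Seating:** I released the iron onto edge and pin, then nudged it down the slope from the tail with closed fingers. It dropped over the pin, with push forces staying at about 1.5 N or less.

**Last checks:**

| Check | Measured | Limit |
|---|---|---|
| Flat on the bed | 0.3° (side camera), −0.1° (top camera) | 1.6° |
| Centre height above bed | about 2.5 mm | 0.5 to 4.5 mm |
| Centre up the bed | about 79 mm | 72 to 93 mm |
| Offset from midline | +1.3 mm (depth), −2.3 mm (network) | 4 mm |
| In line with the bed | about 1.3° | 5° |

The two midline readings disagree by more than 3 mm, but both are within the limit. The pin shows in the notch and the gripper was clear of everything.

The jar, books and hammer were where they started. The network did not find the lever cap in the last picture, so I did not recheck its position; the arm never went near it.

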